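# Read the spice vials with the reader pen and park it in its eyelet

## Robot

A 6-joint arm with a two-finger parallel gripper is mounted at the origin on the work surface. World frame = base frame: x ahead of the robot, y to its left, z up, the work surface at z = 0. Lengths are in mm, angles in rad, forces in N, time in s.
With the tool pointing down it reaches from about 400 to 925 mm from the base axis. Payload 12.5 kg.
Tool frame: the origin (TCP) lies between the finger pads; the fingertips stand 14 mm ahead of it and the grasp point (between the pads) lies 5 mm behind it; x points along the fingers, y is the direction in which the jaws open and shut, and the axes are right-handed (so a half turn about x gives the same grasp; the last joint's range is limited). The gripper opens to 95 mm and grips with 3 to 60 N. Pads are 20 mm wide; open, the fingers measure 119 mm over their backs; the gripper's body (75 mm by 180 mm) begins 59 mm behind the grasp point.
Start: joints at [1.072, 0.491, 1.559, -0, 1.092, -0.106], TCP at [239.22, 577.424, 228.661] pointing down, gripper open.
Joint ranges: [-3.1, 3.1], [-0.84, 2.19], [0.05, 2.79], [-1.13, 4.28], [0.06, 2.93], [-2.69, 2.69]. Speed limits (rad/s): [2.22, 2.22, 2.79, 3.14, 3.14, 3.14].

## Interface

Orientations are given as [roll, pitch, yaw] about the fixed x, y, z axes, in that order (R = Rz(yaw) Ry(pitch) Rx(roll)).
In Python, from cell import env, cams gives the robot as it stands.
- The arm moves only by the tool carry_out, never from a script. Its arguments are lists of equal length, an entry for each row: "grip": the closure, from -1 (fully open) to 1 (shut); "linear": the shift along the tool's x, y, z scaled (see below), a list of three; "turn": the turn about the tool's x scaled (see below). In form: {"grip": [grip, ...], "linear": [[tx, ty, tz], ...], "turn": [turn, ...]}. A call has 1 to 5 rows; each row shifts and turns the commanded pose from where the row before left it, along the tool's axes as they then stand; what a row does not reach is not made up. The controller multiplies each number of a shift by 0.5 m and each number of a turn by 180 degrees. A row lasts 1/10 s, in which the tool goes at most 50 mm and 8.59 degrees, less where a joint would pass 70% of its speed; a pose out of reach is approached as far as the arm can. A call with a number of a shift or a turn outside -1 to 1 is refused whole. A call with a gripper value outside its range is refused whole. The fingers move at their own pace and stop on an object; the grip force is fixed at half the most. Time passes only in rows, so rows that do not move let the fingers close. It gives the time, the measured TCP pose, the force and the opening at its end, in the units of the state.
- env.state(): the state, without advancing time (a new reading comes with each control period).
- cams.read_camera(name): name is "scene" or "side" or "wrist"; returns the picture (400x640x3 uint8, blue, green, red); there is no depth.
- cams.camera_info(name): a dict with "fx", "fy", "cx", "cy" (pixels), "view" (4x4, takes a point from world to camera coordinates). Camera axes: x right, y down, z forward; pixel columns grow to the right and rows downward; lengths in mm; the calibration is good to about 2 mm. A picture is of the moment at which its call begins: read the wrist's pose just before it. camera_info takes no time and is no camera call; for the wrist camera it gives the pose at the moment of the call.
- env.job_done(): hands the job in, once; it reports no verdict.
The state is a dict: "t": time; "joints": joint angles; "qvel": joint speeds; "tau": joint torques, N m; "eef_pos": TCP position; "tcp_rot": TCP orientation; "ft_force": force on the tool from outside, world axes, zero at the start; "moment": the same for the moment, N m; "opening": opening from 0.0 (shut) to 1.0 (fully open).
Only numpy, scipy, OpenCV 4.12 (cv2) and the standard library are available. Lean on these libraries where they do the work, as an engineer would, in place of code of your own. Each camera call takes 0.05 s, during which the arm holds its last target. There are 200 camera calls.

## Task

Take the reader pen from its charging dock and gently rest its tip on the white dot of the tall vial, then of the square-lidded vial, then of the one with the wide round lid, keeping it on each dot for half a second and not touching the three plain vials with it. Then put the pen's stem down through the brass eyelet on the side of the spice box and leave it hanging there by its collar. Leave the vials in their places and the mortar, spoon and stopper where they are.

Things in the scene. Friction and masses are not known exactly. Their poses are not given: they have to be found in the camera images.
- pen: reader pen, upright with its tip down, 151 mm long, 70 g. Origin on its axis at the underside of the black collar (26 mm diameter, 6 mm thick). Above the collar: a white square handle 16 x 16 mm, from 6 to 76 mm above the origin, sides along the body's x and y, grip it there. Below: a round steel stem 8 mm in diameter, narrowing to 6 mm over the last 15 mm. z points up to the handle's end
- pen_tip (a point): rounded lower end of the pen, 75 mm below the pen's origin on its axis; it springs back into the stem by up to 6 mm (about 1 N to start, 3 N when fully in)
- dock_mouth (a point): centre of the top of the grey charging dock (fixed; 80 x 70 x 6 mm foot, 36 mm tube, 86 mm high) in which the pen stands at first with its collar on the tube's top; the hole is 15 mm wide and straight, so lift the pen at least 80 mm to clear it
- spice_box: fixed walnut box, 110 (x) x 162 (y) x 50 (z) mm, open on top with its lid folded back onto the counter on the +x side; six 46 mm compartments, two along x by three along y, with centres at x = -26 and 26 mm, y = -52, 0 and 52 mm. Origin: centre of its underside; z up. A brass arm 88 mm high sticks out 68 mm from its -y side, and ends in the eyelet
- eyelet (a point): centre of the top face of the brass eyelet, 88 mm above the counter, 52 mm out from the -y side of the box; a level ring 8 mm thick, 32 mm outside, with a clear 15 mm hole. Parked, the pen hangs here with its stem through the hole and its collar on the ring, so the pen's origin is at this point
- vial_tall: the tall vial: 90 mm body with a round lid 26 mm across; amber glass body 42 mm in diameter, dark steel lid 12 mm thick with a raised white paper dot 16 mm across at its centre, loose in a compartment of the box, 80 g. Origin: centre of its underside, 6 mm above the counter; the dot's top is 103.5 mm above the origin
- vial_tall_dot (a point): centre of the top of this vial's white dot, about 110 mm above the counter
- vial_square: the vial with the square lid, 36 x 36 mm, 62 mm body; amber glass body 42 mm in diameter, dark steel lid 12 mm thick with a raised white paper dot 16 mm across at its centre, loose in a compartment of the box, 80 g. Origin: centre of its underside, 6 mm above the counter; the dot's top is 75.5 mm above the origin
- vial_square_dot (a point): centre of the top of this vial's white dot, about 82 mm above the counter
- vial_wide: the vial with the wide round lid, 48 mm across, 62 mm body; amber glass body 42 mm in diameter, dark steel lid 12 mm thick with a raised white paper dot 16 mm across at its centre, loose in a compartment of the box, 80 g. Origin: centre of its underside, 6 mm above the counter; the dot's top is 75.5 mm above the origin
- vial_wide_dot (a point): centre of the top of this vial's white dot, about 82 mm above the counter
- vial_plain1: one of three plain vials: 62 mm body with a round lid 26 mm across; amber glass body 42 mm in diameter, dark steel lid 12 mm thick with a raised white paper dot 16 mm across at its centre, loose in a compartment of the box, 80 g. Origin: centre of its underside, 6 mm above the counter; the dot's top is 75.5 mm above the origin
- vial_plain2: one of three plain vials: 62 mm body with a round lid 26 mm across; amber glass body 42 mm in diameter, dark steel lid 12 mm thick with a raised white paper dot 16 mm across at its centre, loose in a compartment of the box, 80 g. Origin: centre of its underside, 6 mm above the counter; the dot's top is 75.5 mm above the origin
- vial_plain3: one of three plain vials: 62 mm body with a round lid 26 mm across; amber glass body 42 mm in diameter, dark steel lid 12 mm thick with a raised white paper dot 16 mm across at its centre, loose in a compartment of the box, 80 g. Origin: centre of its underside, 6 mm above the counter; the dot's top is 75.5 mm above the origin
- mortar: white ceramic mortar with a pestle in it, 92 mm across, 58 mm high (pestle to 106 mm), loose bystander. Origin: centre of its underside
- spoon: tiny steel spoon, 99 mm long and 6 mm thick, lying along its own x, loose bystander. Origin: near its middle, on the counter
- stopper: glass stopper, 32 mm across, 47 mm high, loose bystander. Origin: centre of its underside

How it is judged:
By the outcome, as a careful person would: the job done as asked, in the order asked, and still so for the second after the job is handed in, with the robot touching nothing.
It also fails if it takes over 58 s, if anything falls off the work surface, if the arm or the gripper's body presses on something with over 40 N, if the wrist force passes 120 N, or if a joint passes its speed limit or range.

## Working session

There is one attempt and no reset: what is moved stays moved. The work goes in short steps, Python scripts to look and compute and a tool call to move; the robot and the scene stay as the last step left them, time stands still between calls to the robot, and variables do not carry over. Pictures are saved under pics/ and viewed, about 8 in all and at most 12, crops included, and the job is handed in when it is done.

Besides the shell and the picture viewer there is one more tool, called after ">>>" as a command line: name --pt "numbers of a row" for each row, then --argument value for the rest. carry_out: Moves the arm, as the interface text tells. Shifts and turns lie within -1 to 1; 1 stands for 0.5 m of shift or 180 degrees of turn. Its arguments: {"type":"object","properties":{"grip":{"type":"array"},"linear":{"type":"array"},"turn":{"type":"array"}},"required":["grip","linear","turn"]}

```bash
mkdir -p pics; ls; python3 - <<'E'
from cell import env,cams
import cv2,numpy as np
s=env.state();print(s)
for n in ["scene","side","wrist"]:
    i=cams.camera_info(n);print(n,i['fx'],i['cx'],i['cy'],np.round(i['view'],3).tolist())
    cv2.imwrite(f"pics/{n}0.png",cams.read_camera(n))
E
```

```text
pics
{'t': 0.0, 'joints': array([ 1.07238585e+00,  4.91567664e-01,  1.55945876e+00, -4.38074806e-06,
        1.09171664e+00, -1.05615819e-01]), 'qvel': array([-3.82065885e-04, -1.17880568e-03,  4.52090533e-04,  5.39227017e-04,
       -6.10603105e-04,  4.66770215e-05]), 'tau': array([-4.15006056e-03, -6.12647367e+01, -2.58163083e+01,  6.91078696e-02,
        4.83245426e-02, -1.12760908e-04]), 'eef_pos': array([239.10741888, 577.19693097, 228.05350555]), 'tcp_rot': array([-1.6730349 ,  1.56964591, -2.06582754]), 'ft_force': array([-0.22789725,  1.0415998 ,  0.25490708]), 'moment': array([ 0.01098363, -0.00076487,  0.02365361]), 'opening': 0.9988932650884688}
scene 400.44330232937546 315.10182295447186 199.83388339421217 [[-0.128, 0.992, 0.01, 40.019], [0.527, 0.077, -0.846, -204.416], [-0.84, -0.103, -0.533, 1409.904], [0.0, 0.0, 0.0, 1.0]]
side 425.17131024051923 309.53416809315337 200.0916796763923 [[0.967, -0.257, -0.002, -521.425], [-0.161, -0.599, -0.784, 168.028], [0.2, 0.758, -0.621, 898.326], [0.0, 0.0, 0.0, 1.0]]
wrist 341.9953639350615 315.4591100142204 201.09565444446378 [[0.384, 0.923, -0.001, -623.939], [0.883, -0.367, 0.293, -31.562], [0.27, -0.114, -0.956, 391.992], [0.0, 0.0, 0.0, 1.0]]
```

View pics/scene0.png

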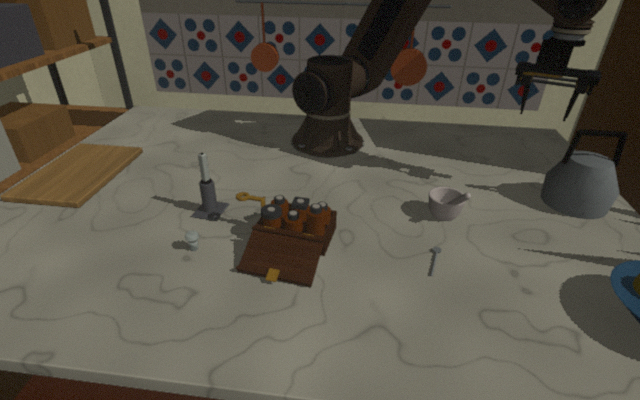

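View pics/side0.png

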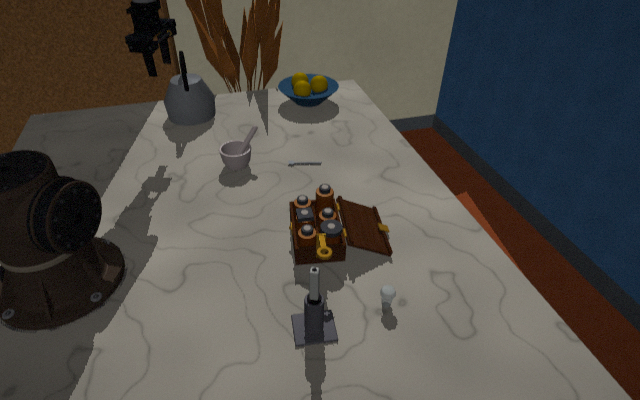

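The scene shows the dock and pen (handle top about (203,154)), the box at about (295,225), the eyelet at about (242,197), and the mortar and spoon on the right. In the side view the pen top is at (316,268), the eyelet at (324,254), the tall lid near (324,187), the square near (305,214) and the wide near (331,227).

```bash
cat > h.py <<'E'
from cell import env,cams
import cv2,numpy as np
from scipy.spatial.transform import Rotation as R
def ray(i,u,v):
    V=np.array(i['view']);Rm=V[:3,:3];o=-Rm.T@V[:3,3]
    d=Rm.T@np.array([(u-i['cx'])/i['fx'],(v-i['cy'])/i['fy'],1]);return o,d/np.linalg.norm(d)
def plane(i,u,v,z):
    o,d=ray(i,u,v);return o+d*(z-o[2])/d[2]
def tri(rs):
    A=sum(np.eye(3)-np.outer(d,d) for o,d in rs);b=sum((np.eye(3)-np.outer(d,d))@o for o,d in rs)
    return np.linalg.solve(A,b)
def proj(i,p):
    c=np.array(i['view'])@np.r_[p,1];return np.array([i['fx']*c[0]/c[2]+i['cx'],i['fy']*c[1]/c[2]+i['cy']])
def rot(): return R.from_euler('xyz',env.state()['tcp_rot']).as_matrix()
def togo(target,yaw=None):
    "rows needed: shift in tool axes/500"
    s=env.state();M=rot();d=M.T@(np.array(target)-s['eef_pos']);return d/500
E
python3 - <<'E'
from h import *
sc,si,w=[cams.camera_info(n) for n in("scene","side","wrist")]
print("pen top",tri([ray(sc,203,154),ray(si,316,268)]),plane(sc,203,154,162),plane(si,316,268,162))
print("eyelet",plane(sc,242,197,88),plane(si,324,254,88))
for u,v,z in[(302,201,82),(324,187,110),(305,214,82),(327,212,82),(331,227,82),(307,230,82)]:print(plane(si,u,v,z).round(1))
print(rot().round(3))
M=rot();s=env.state();V=np.array(w['view']);print("cam in tool",(M.T@(-V[:3,:3].T@V[:3,3]-s['eef_pos'])).round(1),"axes in tool",(M.T@V[:3,:3].T).round(3).tolist())
im=np.hstack([cv2.resize(cv2.imread('pics/side0.png')[180:350,270:400],None,fx=3,fy=3,interpolation=cv2.INTER_CUBIC),
 cv2.resize(cv2.imread('pics/scene0.png')[140:310,180:350],(400,510)) [:, :400]])
cv2.imwrite('pics/c1.png',im)
E
```

```text
pen top [ 483.39716523 -247.67653873  162.82872113] [ 478.0929674 -247.7324675  162.       ] [ 484.67862095 -249.69534936  162.        ]
eyelet [ 537.18899866 -142.38612613   88.        ] [ 528.41875905 -152.97296135   88.        ]
[529.1  27.5  82. ]
[581.8  30.  110. ]
[524.3 -18.9  82. ]
[573.1 -24.9  82. ]
[567.1 -74.7  82. ]
[515.4 -70.6  82. ]
[[-0.     0.383  0.924]
 [-0.001  0.924 -0.383]
 [-1.    -0.001 -0.   ]]
cam in tool [-155.    -0.4  -83.9] axes in tool [[0.0, -0.293, 0.956], [1.0, -0.001, -0.001], [0.001, 0.956, 0.293]]
```

View pics/c1.png

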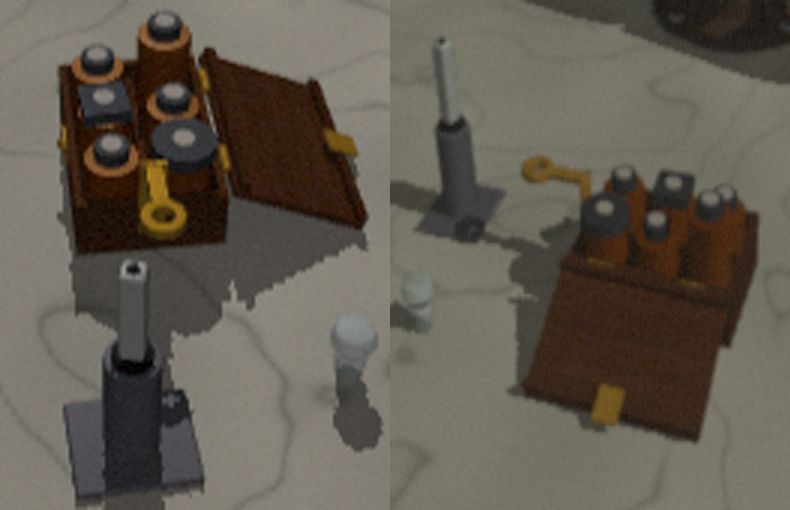

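The crop confirms the layout. In box coordinates: +x row, +y end is the tall vial; +x row, -y end is the wide one; -x row, middle is the square one. The box yaw is about -8°. I'll move over to it for a close look with the wrist camera.

>>> carry_out --grip '[-1,-1,-1,-1,-1]' --pt "-0.01 -0.071 0.067" --pt "-0.01 -0.071 0.067" --pt "-0.01 -0.071 0.067" --pt "-0.01 -0.071 0.067" --pt "-0.01 -0.071 0.067" --turn '[0,0,0,0,0]'

```text
t: 0.65
eef_pos: [326.2, 347.5, 253.8]
tcp_rot: [1.307, 1.571, 0.914]
ft_force: [1.0, -0.1, 0.2]
opening: 0.999
```

>>> carry_out --grip '[-1,-1,-1,-1,-1]' --pt "-0.01 -0.071 0.067" --pt "-0.01 -0.071 0.067" --pt "-0.01 -0.071 0.067" --pt "-0.01 -0.071 0.067" --pt "-0.01 -0.071 0.067" --turn '[0,0,0,0,0]'

```text
t: 1.15
eef_pos: [413.0, 119.3, 278.9]
tcp_rot: [0.831, 1.57, 0.438]
ft_force: [1.2, 1.1, -0.1]
opening: 1.0
```

>>> carry_out --grip '[-1,-1,-1,-1,-1]' --pt "-0.01 -0.071 0.067" --pt "-0.01 -0.071 0.067" --pt "-0.01 -0.071 0.067" --pt "-0.01 -0.071 0.067" --pt "-0.01 -0.071 0.067" --turn '[0,0,0,0,0]'

```text
t: 1.65
eef_pos: [499.8, -109.0, 303.8]
tcp_rot: [1.697, 1.571, 1.304]
ft_force: [1.5, 1.2, 0.3]
opening: 1.0
```

>>> carry_out --grip '[-1,-1,-1]' --pt "0 0 0" --pt "0 0 0" --pt "0 0 0" --turn '[0,0,0]'

```text
t: 1.95
eef_pos: [499.1, -106.0, 303.4]
tcp_rot: [2.91, 1.57, 2.518]
ft_force: [0.5, 0.7, 0.6]
opening: 0.999
```

```bash
python3 - <<'E'
from h import *
import pickle
i=cams.camera_info("wrist");im=cams.read_camera("wrist");s=env.state();print(s['t'],s['eef_pos'],s['tcp_rot'],abs(s['qvel']).max())
cv2.imwrite("pics/w1.png",im);pickle.dump(i,open('w1.pkl','wb'))
c=cv2.convertScaleAbs(im,alpha=1.6);cv2.imwrite("pics/w1b.png",cv2.resize(c,(800,500),interpolation=cv2.INTER_CUBIC))
E
```

```text
2.0 [ 499.19836629 -105.7612104   303.53912917] [2.73480293 1.57027547 2.34316408] 0.007703130455793309
```

View pics/w1b.png

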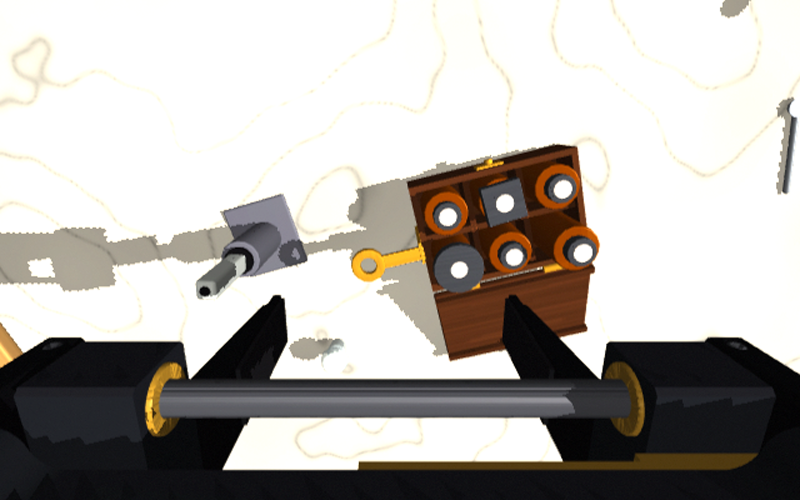

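Clear view (in 640-px coordinates): tall dot (461,202), square (404,162), wide (367,216), eyelet (294,211), pen top (164,231), dock foot around (215,187).

```bash
python3 - <<'E'
from h import *
import pickle
i=pickle.load(open('w1.pkl','rb'));im=cv2.imread('pics/w1.png');h=cv2.cvtColor(im,cv2.COLOR_BGR2HSV)
print(im[202,461],im[204,294],im[211,294],im[195,180],im[231,164],im[180,200])
def comp(mask,u,v):
    n,l,st,c=cv2.connectedComponentsWithStats(mask.astype(np.uint8));k=l[v,u];return st[k,4],c[k]
g=im.min(2)
for n,u,v,z in[("tall",461,202,110),("sq",404,162,82),("wide",367,216,82),("p",357,173,82),("p",450,151,82),("p",410,206,82)]:
    a,c=comp((g>100)&(h[...,1]<60),u,v);print(n,a,c,plane(i,*c,z).round(1))
m=(h[...,1]>150)&(h[...,0]>15)&(h[...,0]<30)&(h[...,2]>110)
m[:, :275]=0;m[:,335:]=0
cs,hi=cv2.findContours(m.astype(np.uint8),cv2.RETR_CCOMP,cv2.CHAIN_APPROX_NONE)
for c,hh in zip(cs,hi[0]):
    if cv2.contourArea(c)>20:(x,y),r=cv2.minEnclosingCircle(c);print("gold",hh[3],cv2.contourArea(c),x,y,r,plane(i,x,y,88).round(1))
print("pentop",plane(i,164,231,162))
c=cv2.convertScaleAbs(im[140:250,140:260],alpha=2.0)
cv2.imwrite('pics/c2.png',cv2.resize(c,None,fx=5,fy=5,interpolation=cv2.INTER_CUBIC))
E
```

```text
[171 181 191] [ 25 119 167] [ 97 106 110] [ 94 102 106] [7 7 8] [51 46 47]
tall 175 [466.11428571 202.10857143] [582.4  32.7 110. ]
sq 162 [403.54938272 162.35185185] [523.6 -10.7  82. ]
wide 144 [367.  215.5] [567.  -69.8  82. ]
p 159 [357.86163522 173.35849057] [515.9 -62.1  82. ]
p 168 [449.98214286 151.04166667] [531.3  40.5  82. ]
p 147 [411.08843537 205.33333333] [574.8 -18.4  82. ]
gold -1 753.0 307.5862121582031 205.80459594726562 27.54279136657715 [ 527.8 -128.2   88. ]
gold 0 146.5 294.6609191894531 212.20115661621094 7.390313148498535 [ 529.2 -144.9   88. ]
pentop [ 477.99618527 -250.62810923  162.        ]
```

View pics/c2.png

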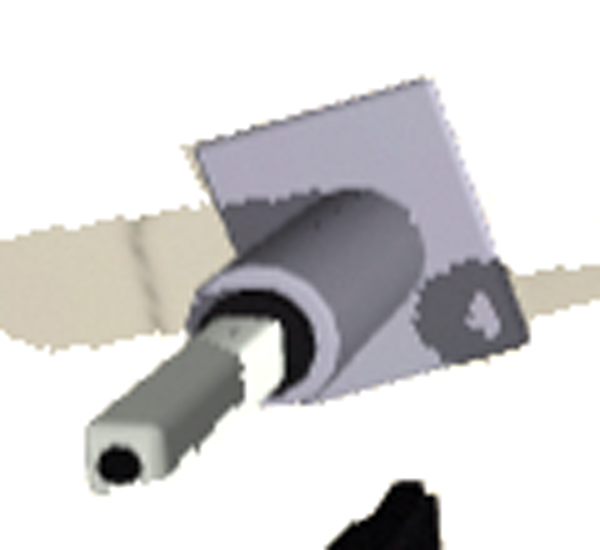

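The handle looks roughly square to the image, so roughly aligned with the tool. I'll go to a pre-grasp hover and look at the handle from close by.

>>> carry_out --grip '[-1,-1,-1,-1,-1]' --pt "0.049 -0.07 0.019" --pt "0.049 -0.07 0.019" --pt "0.049 -0.07 0.019" --pt "0.049 -0.07 0.019" --pt "0 0 0" --turn '[0,0,0,0,0]'

```text
t: 2.5
eef_pos: [479.9, -252.1, 202.9]
tcp_rot: [3.011, 1.567, 2.617]
ft_force: [-0.0, 0.2, 1.3]
opening: 1.001
```

>>> carry_out --grip '[-1,-1]' --pt "0 0 0" --pt "0 0 0" --turn '[0,0]'

```text
t: 2.7
eef_pos: [481.5, -249.5, 206.4]
tcp_rot: [0.083, 1.57, -0.309]
ft_force: [-0.3, 0.9, -0.7]
opening: 1.001
```

```bash
python3 - <<'E'
from h import *
import pickle
i=cams.camera_info("wrist");im=cams.read_camera("wrist");s=env.state();print(s['t'],s['eef_pos'],rot().round(4).tolist())
cv2.imwrite("pics/w2.png",im);pickle.dump(i,open('w2.pkl','wb'))
p=proj(i,[480,-250,162]).astype(int);x0,y0=p[0]-80,p[1]-70;print(x0,y0)
c=cv2.convertScaleAbs(im[y0:y0+140,x0:x0+160],alpha=1.5);cv2.imwrite("pics/c3.png",cv2.resize(c,None,fx=4,fy=4,interpolation=cv2.INTER_CUBIC))
E
```

```text
2.75 [ 481.65784919 -249.50885325  206.58764325] [[0.0013, 0.3812, 0.9245], [-0.0006, 0.9245, -0.3812], [-1.0, -0.0001, 0.0014]]
234 163
```

View pics/c3.png

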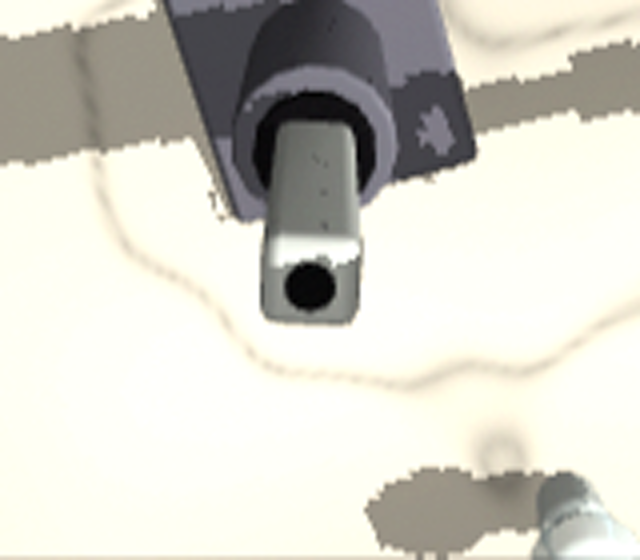

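```bash
python3 - <<'E'
from h import *
import pickle
i=pickle.load(open('w2.pkl','rb'))
M=rot()
for n,u,v,z in[("top",310,286,162),("tube",317,150,86),("L",268,238,162),("R",362,235,162),("l2",265,322,162),("r2",352,324,162)]:
    p=plane(i,234+u/4,163+v/4,z);print(n,p.round(1),(M.T@(p-env.state()['eef_pos'])).round(1))
E
```

```text
top [ 479.7 -252.   162. ] [44.6 -3.1 -1. ]
tube [ 480.7 -251.8   86. ] [120.6  -2.5  -0.2]
L [ 469.7 -254.9  162. ] [44.6 -9.6 -9. ]
R [ 474.9 -241.2  162. ] [44.6  5.1 -9.5]
l2 [ 482.6 -261.   162. ] [ 44.6 -10.2   5.2]
r2 [ 488.2 -248.4  162. ] [44.6  3.6  5.5]
```

>>> carry_out --grip '[-1,-1,-1,-1,-1]' --pt "0 -0.0056 -0.002" --pt "0.054 0 0" --pt "0.054 0 0" --pt "0.053 0 0" --pt "0 0 0" --turn '[0,0,0,0,0]'

```text
t: 3.25
eef_pos: [478.3, -251.8, 123.1]
tcp_rot: [2.899, 1.567, 2.507]
ft_force: [-0.4, 0.5, 0.5]
opening: 1.002
```

>>> carry_out --grip '[0.4,0.6,0.7,0.8,1]' --pt "0 0 0" --pt "0 0 0" --pt "0 0 0" --pt "0 0 0" --pt "0 0 0" --turn '[0,0,0,0,0]'

```text
t: 3.75
eef_pos: [479.3, -253.0, 125.7]
tcp_rot: [-0.117, 1.57, -0.509]
ft_force: [0.3, -0.2, -0.3]
opening: 0.631
```

>>> carry_out --grip '[1,1,1,1,1]' --pt "0 0 0" --pt "0 0 0" --pt "0 0 0" --pt "0 0 0" --pt "0 0 0" --turn '[0,0,0,0,0]'

```text
t: 4.25
eef_pos: [479.1, -252.9, 125.0]
tcp_rot: [2.404, 1.571, 2.011]
ft_force: [0.8, -0.8, 0.5]
opening: 0.215
```

>>> carry_out --grip '[1,1,1]' --pt "0 0 0" --pt "0 0 0" --pt "0 0 0" --turn '[0,0,0]'

```text
t: 4.55
eef_pos: [479.1, -252.9, 125.1]
tcp_rot: [2.216, 1.571, 1.823]
ft_force: [-1.5, 0.9, -1.6]
opening: 0.17
```

>>> carry_out --grip '[1,1,1,1,1]' --pt "-0.03 0 0" --pt "-0.06 0 0" --pt "-0.06 0 0" --pt "-0.07 0 0" --pt "-0.06 0 0" --turn '[0,0,0,0,0]'

```text
t: 5.05
eef_pos: [479.1, -252.9, 266.8]
tcp_rot: [-0.135, 1.57, -0.528]
ft_force: [1.4, -0.4, -0.7]
opening: 0.164
```

>>> carry_out --grip '[1,1,1]' --pt "0 0 0" --pt "0 0 0" --pt "0 0 0" --turn '[0,0,0]'

```text
t: 5.35
eef_pos: [478.7, -252.7, 263.9]
tcp_rot: [2.891, 1.569, 2.498]
ft_force: [-0.6, -0.0, -1.0]
opening: 0.163
```

```bash
python3 - <<'E'
from h import *
import pickle
s=env.state();print(s['t'],s['eef_pos'],rot().round(4).tolist(),s['ft_force'],s['opening'])
out=[]
for n in("scene","side"):
    im=cams.read_camera(n);cv2.imwrite(f'pics/{n}3.png',im)
    i=cams.camera_info(n);p=s['eef_pos']+np.array([0,0,-60]);u,v=proj(i,p).astype(int);print(n,u-40,v-60)
    out.append(cv2.resize(cv2.convertScaleAbs(im[v-60:v+60,u-40:u+40],alpha=1.5),None,fx=4.5,fy=4.5,interpolation=cv2.INTER_CUBIC))
    i=None
cv2.imwrite('pics/c4.png',np.hstack(out))
E
```

```text
5.35 [ 478.72720741 -252.68777895  263.85999688] [[-0.0016, 0.3828, 0.9238], [0.0012, 0.9238, -0.3828], [-1.0, 0.0005, -0.0019]] [-0.60151654 -0.01184104 -0.95591451] 0.1632098111141191
scene 158 77
side 273 192
```

View pics/c4.png

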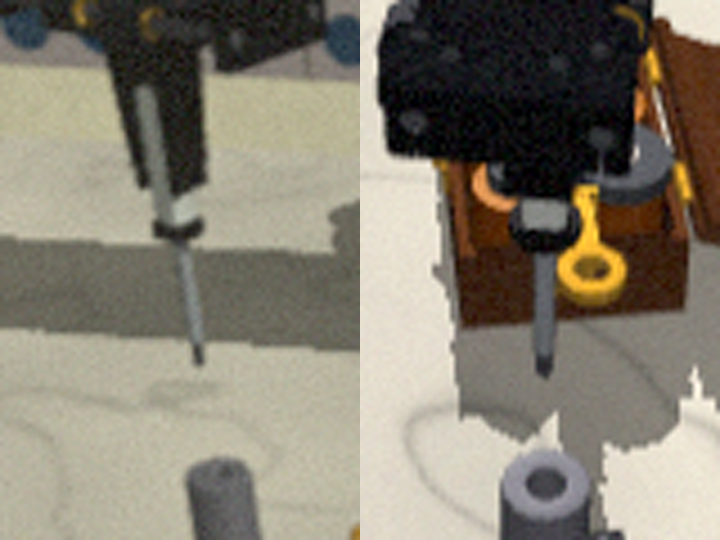

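The pen is held and clear of the dock, with its tip at about scene (201.8,157.4) and side (313.7,274.7). Next I'll check tip position and tilt by triangulation.

```bash
python3 - <<'E'
from h import *
sc,si=[cams.camera_info(n) for n in("scene","side")];e=env.state()['eef_pos']
print("tip",tri([ray(sc,201.8,157.4),ray(si,313.7,274.7)]),"collar",tri([ray(sc,197.6,127.7),ray(si,313.9,242.7)]))
# ideal: origin = grasp(131-86=45 below grasp); TCP 126-> origin TCP-40
for n,dz in(("collar",-37),("tip",-114)):print(n,proj(sc,e+[0,0,dz]),proj(si,e+[0,0,dz]))
from itertools import product
E
```

```text
tip [ 478.87170347 -252.9461197   152.16685155] collar [ 478.53787788 -252.67157566  226.52500136]
collar [196.82084976 128.19291098] [313.19360247 241.59783494]
tip [201.57186609 158.62456996] [313.05221919 274.9879123 ]
```

>>> carry_out --grip '[1,1,1,1,1]' --pt "0 0.087 -0.004" --pt "0 0.087 -0.004" --pt "0 0.087 -0.004" --pt "0 0.087 -0.004" --pt "0 0.087 -0.004" --turn '[0,0,0,0,0]'

```text
t: 5.95
eef_pos: [553.4, -46.5, 264.3]
tcp_rot: [-2.979, 1.569, 2.911]
ft_force: [0.4, -1.0, -0.6]
opening: 0.168
```

>>> carry_out --grip '[1,1,1,1,1]' --pt "0 0.087 -0.004" --pt "0 0.085 -0.004" --pt "0 0 0" --pt "0 0 0" --pt "0 0 0" --turn '[0,0,0,0,0]'

```text
t: 6.45
eef_pos: [582.1, 32.1, 264.5]
tcp_rot: [-2.686, 1.57, -3.08]
ft_force: [-0.0, -0.1, -0.6]
opening: 0.167
```

```bash
python3 - <<'E'
from h import *
s=env.state();M=rot();print(s['t'],s['eef_pos'],(M.T@([582.4,32.7,221]-s['eef_pos'])).round(1),s['ft_force'])
out=[]
for n in("scene","side"):
    im=cams.read_camera(n);i=cams.camera_info(n);u,v=proj(i,[582,33,125]).astype(int);print(n,u-40,v-60)
    print(proj(i,s['eef_pos']-[0,0,114]),proj(i,[582.4,32.7,109.5]))
    out.append(cv2.resize(cv2.convertScaleAbs(im[v-60:v+60,u-40:u+40],alpha=1.5),None,fx=4.5,fy=4.5,interpolation=cv2.INTER_CUBIC))
cv2.imwrite('pics/c5.png',np.hstack(out))
E
```

```text
6.45 [582.06333461  32.10693043 264.53008718] [43.5  0.7  0.1] [-0.01311816 -0.09386188 -0.55569126]
scene 274 139
[314.53329265 189.14432365] [314.60250733 205.70007111]
side 283 120
[324.17878256 171.78813327] [323.90385321 186.44481238]
```

View pics/c5.png

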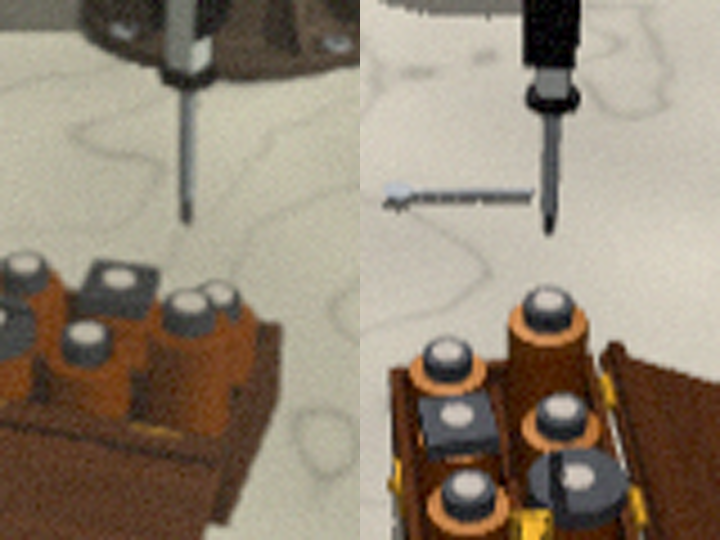

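The tip is right over the tall dot in both views, so I'll go down gently.

>>> carry_out --grip '[1,1,1,1,1]' --pt "0.03 0 0" --pt "0.028 0 0" --pt "0.015 0 0" --pt "0.004 0 0" --pt "0.004 0 0" --turn '[0,0,0,0,0]'

```text
t: 7.05
eef_pos: [582.5, 32.4, 224.9]
tcp_rot: [0.525, 1.57, 0.131]
ft_force: [0.3, 0.3, -2.0]
opening: 0.167
```

>>> carry_out --grip '[1,1,1,1,1]' --pt "0.003 0 0" --pt "0.002 0 0" --pt "0 0 0" --pt "0 0 0" --pt "0 0 0" --turn '[0,0,0,0,0]'

```text
t: 7.55
eef_pos: [582.5, 32.8, 222.4]
tcp_rot: [0.416, 1.57, 0.023]
ft_force: [1.3, -0.2, 1.0]
opening: 0.171
```

>>> carry_out --grip '[1,1,1]' --pt "0 0 0" --pt "0 0 0" --pt "0 0 0" --turn '[0,0,0]'

```text
t: 7.85
eef_pos: [582.4, 32.8, 222.2]
tcp_rot: [0.82, 1.571, 0.427]
ft_force: [-0.8, -0.0, 0.7]
opening: 0.167
```

```bash
python3 - <<'E'
from h import *
F=[]
for k in range(6):
    im=cams.read_camera("side");s=env.state();F.append(s['ft_force'])
print(s['t'],s['eef_pos'],np.mean(F,0),np.std(F,0))
np.save('side_t.npy',im);cv2.imwrite('pics/c6.png',cv2.resize(cv2.convertScaleAbs(im[130:240,280:370],alpha=1.5),None,fx=5,fy=5,interpolation=cv2.INTER_CUBIC))
E
```

```text
8.15 [582.39106982  32.80888878 222.14524882] [ 0.41472205 -0.40012632  0.47257966] [0.34337249 0.39876943 0.76198804]
```

View pics/c6.png

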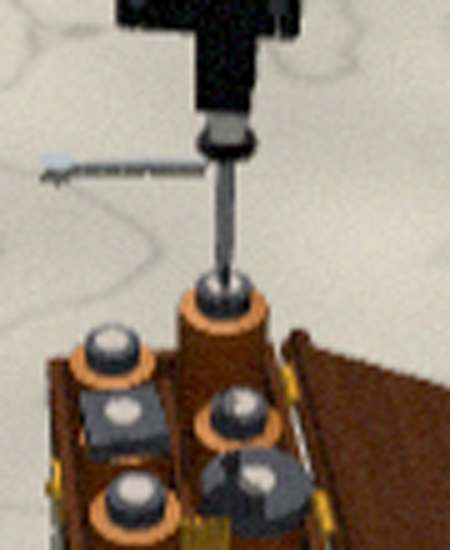

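The tip is on the dot, and the mean force rose by about 1 N. I'll press 1.5 mm more for certainty and hold.

>>> carry_out --grip '[1,1,1,1,1]' --pt "0.003 0 0" --pt "0 0 0" --pt "0 0 0" --pt "0 0 0" --pt "0 0 0" --turn '[0,0,0,0,0]'

```text
t: 8.65
eef_pos: [582.4, 32.8, 220.7]
tcp_rot: [0.804, 1.571, 0.411]
ft_force: [-0.2, -0.4, 1.1]
opening: 0.165
```

```bash
python3 - <<'E'
from h import *
F=[]
for k in range(6):
    im=cams.read_camera("side");s=env.state();F.append(s['ft_force'])
print(s['t'],s['eef_pos'],np.mean(F,0),np.std(F,0))
M=rot();print("to square above",(M.T@([523.6,-10.7,236]-s['eef_pos'])).round(1))
E
```

```text
8.95 [582.35007993  32.81028161 220.61475918] [ 0.44574506 -0.53709033  1.27503004] [0.53749175 0.29050924 0.46701304]
to square above [-15.4 -62.7 -37.6]
```

>>> carry_out --grip '[1,1,1,1,1]' --pt "-0.02 0 0" --pt "-0.04 0 0" --pt "0 -0.0625 -0.0375" --pt "0 -0.0625 -0.0375" --pt "0 0 0" --turn '[0,0,0,0,0]'

```text
t: 9.45
eef_pos: [521.1, -11.9, 251.4]
tcp_rot: [-2.67, 1.57, -3.064]
ft_force: [0.9, 0.6, -1.2]
opening: 0.168
```

>>> carry_out --grip '[1,1,1]' --pt "0 0 0" --pt "0.03 0 0" --pt "0 0 0" --turn '[0,0,0]'

```text
t: 9.75
eef_pos: [523.9, -10.1, 234.6]
tcp_rot: [-3.01, 1.569, 2.881]
ft_force: [-0.8, 0.6, -1.0]
opening: 0.166
```

```bash
python3 - <<'E'
from h import *
s=env.state();M=rot();print(s['t'],s['eef_pos'],(M.T@([523.6,-10.7,192.7]-s['eef_pos'])).round(1),s['ft_force'])
for n in("scene","side"):
    i=cams.camera_info(n);im=cams.read_camera(n);q=proj(i,s['eef_pos']-[0,0,114]);u,v=proj(i,[523.6,-10.7,81.5])
    c=im[int(v)-8:int(v)+9,int(u)-10:int(u)+11].astype(int);m=(c.min(2)>110)
    yy,xx=np.nonzero(m);print(n,"tip",q.round(1),"dot pred",u.round(1),v.round(1),"seen",int(u)-10+xx.mean(),int(v)-8+yy.mean(),m.sum())
E
```

```text
9.75 [523.9241492  -10.11022303 234.59317854] [41.9 -0.7  0. ] [-0.80023444  0.63194216 -1.02752551]
scene tip [299.2 186.2] dot pred 299.2 200.7 seen 297.5 199.5 4
side tip [303.7 197.9] dot pred 303.8 211.9 seen 304.3157894736842 211.68421052631578 19
```

>>> carry_out --grip '[1,1,1,1,1]' --pt "0.035 0 0" --pt "0.026 0 0" --pt "0.012 0 0" --pt "0.005 0 0" --pt "0.004 0 0" --turn '[0,0,0,0,0]'

```text
t: 10.35
eef_pos: [524.2, -10.5, 195.0]
tcp_rot: [0.374, 1.57, -0.019]
ft_force: [-0.4, -0.0, 0.3]
opening: 0.168
```

>>> carry_out --grip '[1,1,1,1,1]' --pt "0.003 0 0" --pt "0.001 0 0" --pt "0 0 0" --pt "0 0 0" --pt "0 0 0" --turn '[0,0,0,0,0]'

```text
t: 10.85
eef_pos: [524.0, -10.6, 192.9]
tcp_rot: [0.377, 1.57, -0.015]
ft_force: [-0.0, 0.1, 0.9]
opening: 0.164
```

```bash
python3 - <<'E'
from h import *
F=[]
for k in range(14):
    im=cams.read_camera("side" if k%2 else "scene");s=env.state();F.append(s['ft_force'])
    cv2.imwrite(f'pics/sq{k%2}.png',im)
print(s['t'],s['eef_pos'],np.mean(F,0),np.std(F,0))
M=rot();print("to wide",(M.T@([567,-69.8,192.7]-s['eef_pos'])).round(1))
a=cv2.imread('pics/sq0.png')[140:250,255:345];b=cv2.imread('pics/sq1.png')[150:260,260:350]
cv2.imwrite('pics/c7.png',cv2.resize(cv2.convertScaleAbs(np.hstack([a,b]),alpha=1.6),None,fx=4.3,fy=4.3,interpolation=cv2.INTER_CUBIC))
E
```

```text
11.55 [523.83112829 -10.60501407 192.63151266] [0.61295861 0.08031657 0.89201105] [0.41838098 0.50604131 0.54244418]
to wide [ -0.1 -38.2  62.5]
```

View pics/c7.png

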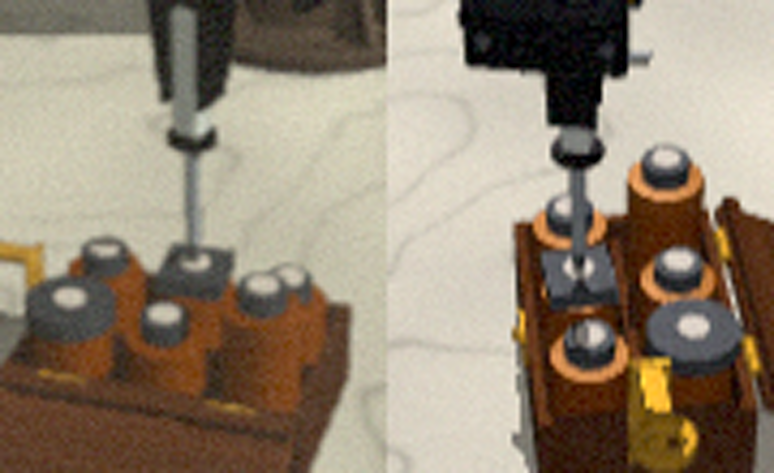

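The tip sits on the square lid's dot in both views, held for over 0.7 s. Now the wide one.

>>> carry_out --grip '[1,1,1,1,1]' --pt "-0.03 0 0" --pt "-0.05 0 0" --pt "0 -0.038 0.0625" --pt "0 -0.038 0.0625" --pt "0 0 0" --turn '[0,0,0,0,0]'

```text
t: 12.05
eef_pos: [568.6, -72.4, 232.2]
tcp_rot: [-0.553, 1.57, -0.948]
ft_force: [-0.2, -0.2, -1.1]
opening: 0.169
```

>>> carry_out --grip '[1,1,1]' --pt "0 0 0" --pt "0 0 0" --pt "0 0 0" --turn '[0,0,0]'

```text
t: 12.35
eef_pos: [566.5, -68.9, 232.6]
tcp_rot: [3.017, 1.57, 2.625]
ft_force: [-0.2, 0.4, -0.5]
opening: 0.167
```

```bash
python3 - <<'E'
from h import *
s=env.state();M=rot();print(s['t'],s['eef_pos'],(M.T@([567,-69.8,192.7]-s['eef_pos'])).round(1),s['ft_force'])
E
```

```text
12.35 [566.52947884 -68.9257366  232.61335443] [39.9 -0.6  0.8] [-0.20161205  0.36875506 -0.47511704]
```

>>> carry_out --grip '[1,1,1,1,1]' --pt "0.03 -0.001 0.001" --pt "0.025 0 0" --pt "0.012 0 0" --pt "0.005 0 0" --pt "0.004 0 0" --turn '[0,0,0,0,0]'

```text
t: 12.85
eef_pos: [567.3, -70.2, 194.6]
tcp_rot: [1.906, 1.571, 1.514]
ft_force: [-0.3, -0.3, -0.2]
opening: 0.168
```

>>> carry_out --grip '[1,1,1,1,1]' --pt "0.003 0 0" --pt "0.002 0 0" --pt "0 0 0" --pt "0 0 0" --pt "0 0 0" --turn '[0,0,0,0,0]'

```text
t: 13.35
eef_pos: [567.3, -70.3, 192.3]
tcp_rot: [0.441, 1.57, 0.048]
ft_force: [-0.8, 0.4, 1.1]
opening: 0.167
```

```bash
python3 - <<'E'
from h import *
F=[]
for k in range(14):
    im=cams.read_camera("side" if k%2 else "scene");s=env.state();F.append(s['ft_force'])
    cv2.imwrite(f'pics/wd{k%2}.png',im)
print(s['t'],s['eef_pos'],np.mean(F,0),np.std(F,0))
M=rot();print("to eyelet (origin at 88)",(M.T@([529.2,-144.9,127]-s['eef_pos'])).round(1))
# eyelet hole in scene/side: triangulate from gold mask
for n,f in(("scene",0),("side",1)):
    i=cams.camera_info(n);im=cv2.imread(f'pics/{"scene0" if f==0 else "side0"}.png');h=cv2.cvtColor(im,cv2.COLOR_BGR2HSV)
    u,v=proj(i,[529,-145,88]);u,v=int(u),int(v);m=((h[...,1]>130)&(h[...,0]>13)&(h[...,0]<32)&(h[...,2]>70)).astype(np.uint8)
    m[:v-12]=0;m[v+12:]=0;m[:,:u-14]=0;m[:,u+14:]=0
    if 1:
        cs,hi=cv2.findContours(m,cv2.RETR_CCOMP,cv2.CHAIN_APPROX_NONE)
        for c,hh in zip(cs,hi[0]):
            if hh[3]>=0: x=c.reshape(-1,2).mean(0);print(n,(u,v),x,len(c),plane(i,*x,88).round(1),plane(i,*x,80).round(1))
a=cv2.imread('pics/wd0.png')[140:250,235:325];b=cv2.imread('pics/wd1.png')[160:270,275:365]
cv2.imwrite('pics/c8.png',cv2.resize(cv2.convertScaleAbs(np.hstack([a,b]),alpha=1.6),None,fx=4.3,fy=4.3,interpolation=cv2.INTER_CUBIC))
E
```

```text
14.05 [567.29548149 -70.26094986 192.11663509] [-0.80767065  0.25674801  1.38781123] [0.49434542 0.48156176 0.36284974]
to eyelet (origin at 88) [ 65.1 -83.5  -6.6]
scene (241, 195) [242.72727273 195.90909091] 11 [ 532.3 -142.1   88. ] [ 519.8 -146.4   80. ]
side (323, 251) [326.  251.5] 12 [ 534.2 -147.4   88. ] [ 536.6 -139.9   80. ]
side (323, 251) [321.72727273 250.81818182] 11 [ 526.5 -143.4   88. ] [ 528.9 -135.8   80. ]
side (323, 251) [319. 244.] 12 [ 526.6 -123.6   88. ] [ 528.9 -115.7   80. ]
```

View pics/c8.png

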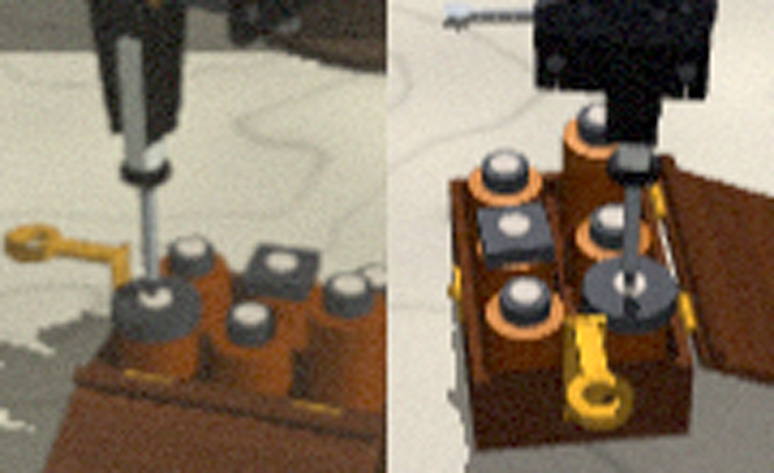

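The tip is on the wide lid's dot in both views, held for over 0.7 s. Next I rise and measure the eyelet with the wrist camera from here. The visible hole runs from the top face to the underside, so I project onto the mid-plane z=84.

>>> carry_out --grip '[1,1,1,1,1]' --pt "-0.03 0 0" --pt "-0.06 0 0" --pt "0 0 0" --pt "0 0 0" --pt "0 0 0" --turn '[0,0,0,0,0]'

```text
t: 14.55
eef_pos: [566.9, -70.2, 236.1]
tcp_rot: [-3.041, 1.569, 2.85]
ft_force: [0.7, -0.5, -0.4]
opening: 0.164
```

```bash
python3 - <<'E'
from h import *
import pickle
i2=cams.camera_info("wrist");im2=cams.read_camera("wrist");cv2.imwrite('pics/w3.png',im2);s=env.state();print(s['t'],s['eef_pos'])
for im,i in((cv2.imread('pics/w1.png'),pickle.load(open('w1.pkl','rb'))),(im2,i2)):
    h=cv2.cvtColor(im,cv2.COLOR_BGR2HSV);u,v=proj(i,[529.5,-145.5,84]);print(u,v)
    m=((h[...,1]>140)&(h[...,0]>13)&(h[...,0]<32)&(h[...,2]>80)).astype(np.uint8)
    cs,hi=cv2.findContours(m,cv2.RETR_CCOMP,cv2.CHAIN_APPROX_NONE)
    for c,hh in zip(cs,hi[0]):
        x=c.reshape(-1,2).astype(float)
        if hh[3]>=0 and np.hypot(*(x.mean(0)-[u,v]))<15 and len(c)>12:
            e=cv2.fitEllipse(c);print("hole",e,plane(i,*e[0],84).round(1))
M=rot();print((M.T@([529.8,-146,127]-s['eef_pos'])).round(1))
E
```

```text
14.6 [566.8909202  -70.22477298 236.06486375]
294.5016429235173 211.51954834401988
hole ((294.5887145996094, 212.0595245361328), (12.180591583251953, 13.893316268920898), 127.04669952392578) [ 530.1 -145.7   84. ]
225.5953434987968 184.99609550045466
hole ((225.8101348876953, 185.24827575683594), (14.976086616516113, 17.563806533813477), 139.85946655273438) [ 529.8 -145.4   84. ]
[109.1 -84.2  -5.1]
```

>>> carry_out --grip '[1,1,1,1,1]' --pt "0 -0.084 -0.005" --pt "0 -0.084 -0.005" --pt "0.02 0 0" --pt "0.024 0 0" --pt "0 0 0" --turn '[0,0,0,0,0]'

```text
t: 15.1
eef_pos: [530.0, -145.2, 212.9]
tcp_rot: [3.072, 1.567, 2.679]
ft_force: [0.3, -0.1, -0.8]
opening: 0.165
```

>>> carry_out --grip '[1,1]' --pt "0 0 0" --pt "0 0 0" --turn '[0,0]'

```text
t: 15.3
eef_pos: [530.9, -145.3, 215.2]
tcp_rot: [0.943, 1.571, 0.552]
ft_force: [-0.5, 0.1, -0.6]
opening: 0.168
```

```bash
python3 - <<'E'
from h import *
s=env.state();M=rot();print(s['t'],s['eef_pos'],(M.T@([529.9,-145.7,127]-s['eef_pos'])).round(1))
out=[]
for n in("scene","side"):
    im=cams.read_camera(n);i=cams.camera_info(n);u,v=proj(i,[530,-146,100]).astype(int);print(n,u-30,v-40,proj(i,s['eef_pos']-[0,0,114]))
    out.append(cv2.resize(cv2.convertScaleAbs(im[v-40:v+30,u-30:u+30],alpha=1.6),None,fx=6.5,fy=6.5,interpolation=cv2.INTER_CUBIC))
cv2.imwrite('pics/c9.png',np.hstack(out))
E
```

```text
15.3 [ 530.93842553 -145.26431776  215.17723469] [88.2 -0.8 -0.8]
scene 210 150 [241.05402326 190.6456307 ]
side 293 207 [324.25034631 246.26531826]
```

View pics/c9.png

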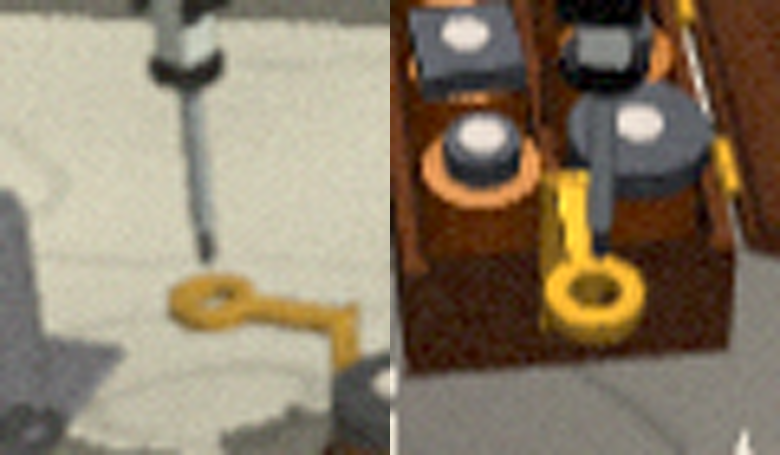

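The tip is within about 1 mm of the hole axis in both views, with 3.5 mm of clearance. I'll apply a 1 mm correction and descend in stages, watching the force.

>>> carry_out --grip '[1,1,1,1,1]' --pt "0 -0.001 -0.0018" --pt "0.01 0 0" --pt "0.02 0 0" --pt "0.01 0 0" --pt "0 0 0" --turn '[0,0,0,0,0]'

```text
t: 15.9
eef_pos: [529.1, -146.0, 194.0]
tcp_rot: [3.093, 1.569, 2.7]
ft_force: [0.0, -0.1, -1.1]
opening: 0.17
```

>>> carry_out --grip '[1,1,1,1,1]' --pt "0.02 0 0" --pt "0.02 0 0" --pt "0.02 0 0" --pt "0 0 0" --pt "0 0 0" --turn '[0,0,0,0,0]'

```text
t: 16.4
eef_pos: [529.5, -146.1, 164.8]
tcp_rot: [2.997, 1.57, 2.604]
ft_force: [0.2, -0.5, -1.1]
opening: 0.167
```

>>> carry_out --grip '[1,1,1,1,1]' --pt "0.03 0 0" --pt "0.03 0 0" --pt "0.012 0 0" --pt "0 0 0" --pt "0 0 0" --turn '[0,0,0,0,0]'

```text
t: 16.9
eef_pos: [529.8, -146.2, 129.7]
tcp_rot: [0.109, 1.57, -0.283]
ft_force: [0.5, -0.5, -0.9]
opening: 0.167
```

```bash
python3 - <<'E'
from h import *
F=[]
for k in range(5):
    im=cams.read_camera("side" if k%2 else "scene");s=env.state();F.append(s['ft_force']);cv2.imwrite(f'pics/e{k%2}.png',im)
print(s['t'],s['eef_pos'],np.mean(F,0))
E
```

```text
17.15 [ 529.6566003  -146.13256943  129.6078854 ] [-0.11557444 -0.4183303  -0.64159679]
```

>>> carry_out --grip '[1,1,1,1,1]' --pt "0.002 0 0" --pt "0.002 0 0" --pt "0 0 0" --pt "0 0 0" --pt "0 0 0" --turn '[0,0,0,0,0]'

```text
t: 17.65
eef_pos: [529.5, -146.1, 127.1]
tcp_rot: [2.335, 1.571, 1.942]
ft_force: [0.9, 0.2, -1.0]
opening: 0.166
```

```bash
python3 - <<'E'
from h import *
F=[]
for k in range(6):
    im=cams.read_camera("side" if k%2 else "scene");s=env.state();F.append(s['ft_force']);cv2.imwrite(f'pics/e{k%2}.png',im)
print(s['t'],s['eef_pos'],np.mean(F,0))
E
```

```text
17.95 [ 529.49369137 -146.06172991  127.10797653] [-0.27623531 -0.10719992 -0.79237133]
```

>>> carry_out --grip '[1,1,1,1,1]' --pt "0.001 0 0" --pt "0.001 0 0" --pt "0 0 0" --pt "0 0 0" --pt "0 0 0" --turn '[0,0,0,0,0]'

```text
t: 18.45
eef_pos: [529.5, -146.1, 127.0]
tcp_rot: [0.102, 1.57, -0.291]
ft_force: [-3.8, 1.5, 10.4]
opening: 0.168
```

```bash
python3 - <<'E'
from h import *
F=[]
for k in range(6):
    im=cams.read_camera("side" if k%2 else "scene");s=env.state();F.append(s['ft_force']);cv2.imwrite(f'pics/e{k%2}.png',im)
print(s['t'],s['eef_pos'],np.mean(F,0))
E
```

```text
18.75 [ 529.52804442 -146.06892654  127.00739749] [-3.40970505  0.79727291 10.1734135 ]
```

Contact at the seat: TCP z 127.0, force +10 N, as predicted. I'll ease up 0.5 mm, open part-way, and retreat upward.

>>> carry_out --grip '[1,1,0.6,0.5,0.4]' --pt "-0.001 0 0" --pt "0 0 0" --pt "0 0 0" --pt "0 0 0" --pt "0 0 0" --turn '[0,0,0,0,0]'

```text
t: 19.25
eef_pos: [529.5, -146.1, 126.4]
tcp_rot: [2.586, 1.571, 2.193]
ft_force: [-0.5, -0.4, -0.9]
opening: 0.276
```

>>> carry_out --grip '[0.1,0,0,0,0]' --pt "0 0 0" --pt "0 0 0" --pt "0 0 0" --pt "0 0 0" --pt "0 0 0" --turn '[0,0,0,0,0]'

```text
t: 19.75
eef_pos: [529.5, -146.1, 126.6]
tcp_rot: [1.707, 1.571, 1.314]
ft_force: [-0.0, -1.4, -0.4]
opening: 0.499
```

```bash
python3 - <<'E'
from h import *
sc,si=[cams.camera_info(n) for n in("scene","side")]
s=env.state();print(s['t'],s['eef_pos'],s['opening'],s['ft_force'])
E
```

```text
19.75 [ 529.48601907 -146.05670529  126.59413043] 0.4985240654349817 [-0.04581481 -1.38500103 -0.43295425]
```

Force-free with the gripper open. Retreating straight up.

>>> carry_out --grip '[0,0,0,0,0]' --pt "-0.03 0 0" --pt "-0.06 0 0" --pt "-0.08 0 0" --pt "-0.08 0 0" --pt "-0.08 0 0" --turn '[0,0,0,0,0]'

```text
t: 20.25
eef_pos: [529.2, -146.0, 293.3]
tcp_rot: [1.836, 1.571, 1.443]
ft_force: [1.0, 1.0, -0.5]
opening: 0.501
```

>>> carry_out --grip '[0,0,0,0,0]' --pt "0 0 0" --pt "0 0 0" --pt "0 0 0" --pt "0 0 0" --pt "0 0 0" --turn '[0,0,0,0,0]'

```text
t: 20.75
eef_pos: [529.3, -146.0, 290.6]
tcp_rot: [3.083, 1.569, 2.69]
ft_force: [-0.6, 0.4, -0.2]
opening: 0.502
```

```bash
python3 - <<'E'
from h import *
s=env.state();print(s['t'],s['eef_pos'],s['opening'],s['ft_force'])
for n in("scene","side"):
    im=cams.read_camera(n);cv2.imwrite(f'pics/{n}F.png',im);o=cv2.imread(f'pics/{n}0.png');i=cams.camera_info(n)
    d=(cv2.absdiff(im,o).max(2)>60).astype(np.uint8);d=cv2.morphologyEx(d,cv2.MORPH_OPEN,np.ones((2,2)))
    c,l,st,ce=cv2.connectedComponentsWithStats(d)
    print(n,[(st[k].tolist()) for k in range(1,c) if st[k,4]>12])
    for z in(164,90,60,13):print(z,proj(i,[529.8,-145.8,z]).round(0),end=' ')
    print()
    for w,p in(("tall",[582.4,32.7,109.5]),("sq",[523.6,-10.7,81.5]),("wide",[567,-69.8,81.5])):
        u,v=proj(i,p).astype(int);r=[]
        for a in(o,im):
            g=a[v-5:v+6,u-6:u+7].min(2).astype(float);g=np.clip(g-80,0,None);yy,xx=np.mgrid[:11,:13];r.append((round((xx*g).sum()/max(g.sum(),1),1),round((yy*g).sum()/max(g.sum(),1),1)))
        print(w,r)
i=cams.camera_info("wrist");im=cams.read_camera("wrist");cv2.imwrite('pics/wF.png',im)
print("wrist pen top proj",proj(i,[529.8,-145.8,164]).round(0))
w=im[:300,:].copy()
E
cat >> h.py <<'E'
E
python3 - <<'E'
import sys;sys.path.insert(0,'.')
import os;os.chdir('.')
import cv2,numpy as np
a=cv2.imread('pics/sceneF.png')[140:230,210:340];b=cv2.imread('pics/sideF.png')[170:280,285:350];w=cv2.imread('pics/wF.png')
f=lambda x:cv2.resize(cv2.convertScaleAbs(x,alpha=1.5),(int(x.shape[1]*280/x.shape[0]),280),interpolation=cv2.INTER_CUBIC)
t=np.hstack([f(a),f(b)]);w=cv2.resize(w,(448,280));H=np.zeros((570,800,3),np.uint8);H[:280,:t.shape[1]]=t;H[290:,:448]=w
cv2.imwrite('pics/c10.png',H)
E
```

```text
20.75 [ 529.31033677 -146.04571854  290.58617842] 0.501513997205007 [-0.6447248   0.4322695  -0.15129157]
scene [[560, 0, 9, 7, 33], [517, 0, 91, 122, 3006], [242, 20, 4, 5, 18], [198, 22, 45, 43, 745], [212, 49, 11, 8, 47], [188, 58, 15, 13, 115], [225, 58, 7, 6, 29], [241, 66, 6, 7, 22], [264, 68, 13, 17, 74], [216, 70, 8, 4, 20], [248, 73, 14, 11, 67], [230, 75, 9, 8, 44], [216, 80, 13, 32, 256], [240, 85, 10, 28, 222], [351, 98, 57, 23, 845], [296, 101, 12, 12, 79], [238, 195, 5, 3, 13]]
164 [238. 166.] 90 [241. 195.] 60 [243. 205.] 13 [244. 222.] 
tall [(np.float64(6.7), np.float64(3.0)), (np.float64(6.7), np.float64(2.9))]
sq [(np.float64(6.6), np.float64(2.5)), (np.float64(6.5), np.float64(2.4))]
wide [(np.float64(6.2), np.float64(4.7)), (np.float64(6.3), np.float64(4.8))]
side [[226, 0, 27, 16, 269], [277, 0, 91, 58, 4273], [132, 4, 32, 37, 536], [171, 20, 7, 16, 74], [145, 35, 4, 5, 13], [142, 40, 17, 37, 259], [161, 40, 8, 8, 37], [131, 42, 11, 11, 81], [163, 49, 8, 11, 53], [297, 60, 59, 124, 4445], [343, 61, 7, 3, 15], [316, 62, 11, 3, 23], [121, 111, 4, 7, 14], [111, 117, 6, 5, 19], [77, 119, 7, 10, 41], [70, 124, 6, 7, 22], [72, 144, 24, 24, 140], [105, 145, 4, 6, 14], [111, 145, 6, 4, 15], [103, 167, 68, 136, 3015], [77, 194, 26, 43, 710], [319, 236, 13, 22, 153], [308, 298, 14, 9, 50], [312, 386, 11, 8, 61], [312, 395, 11, 5, 45]]
164 [324. 222.] 90 [324. 251.] 60 [323. 261.] 13 [323. 277.] 
tall [(np.float64(5.8), np.float64(2.7)), (np.float64(5.3), np.float64(4.0))]
sq [(np.float64(7.1), np.float64(5.7)), (np.float64(7.1), np.float64(5.7))]
wide [(np.float64(6.8), np.float64(5.3)), (np.float64(5.6), np.float64(4.9))]
wrist pen top proj [317. 199.]
```

The viewer limit is reached, so I'll check the parked pen numerically.

```bash
python3 - <<'E'
from h import *
for n in("scene","side"):
    im=cv2.imread(f'pics/{n}F.png');o=cv2.imread(f'pics/{n}0.png');i=cams.camera_info(n)
    print(n)
    for z in range(160,8,-8):
        u,v=proj(i,[529.8,-145.8,z]).round().astype(int);print((z,u,v,o[v-0:v+1,u-1:u+2].mean().round(),im[v:v+1,u-1:u+2].mean().round()),end='')
    d=(cv2.absdiff(cv2.GaussianBlur(im,(3,3),0),cv2.GaussianBlur(o,(3,3),0)).max(2)>22).astype(np.uint8)
    u,v=proj(i,[530,-146,90]).astype(int);k=d[v-45:v+45,u-20:u+20];yy,xx=np.nonzero(k)
    print();print('\n'.join(''.join('#' if x else '.' for x in r) for r in k[::2])) if n=="scene" else None
    for nm,b in({"scene":{"mortar":(425,185,475,222),"spoon":(425,240,445,278),"stopper":(182,228,204,252)},"side":{"mortar":(217,122,262,172),"spoon":(285,158,325,168),"stopper":(378,282,400,312)}}[n]).items():
        print(nm,d[b[1]:b[3],b[0]:b[2]].sum())
w=cv2.imread('pics/wF.png');i=cams.camera_info("wrist")
g=w.max(2);sub=g[179:240,285:350];c,l,st,ce=cv2.connectedComponentsWithStats((sub<35).astype(np.uint8))
for k in range(1,c):
    if 15<st[k,4]<600:print("dark",st[k,4],ce[k]+[285,179],plane(i,*(ce[k]+[285,179]),164).round(1))
E
```

```text
scene
(160, np.int64(239), np.int64(168), np.float64(113.0), np.float64(113.0))(152, np.int64(239), np.int64(171), np.float64(114.0), np.float64(95.0))(144, np.int64(239), np.int64(174), np.float64(113.0), np.float64(90.0))(136, np.int64(240), np.int64(177), np.float64(114.0), np.float64(100.0))(128, np.int64(240), np.int64(180), np.float64(117.0), np.float64(94.0))(120, np.int64(240), np.int64(183), np.float64(115.0), np.float64(93.0))(112, np.int64(241), np.int64(186), np.float64(114.0), np.float64(101.0))(104, np.int64(241), np.int64(189), np.float64(109.0), np.float64(98.0))(96, np.int64(241), np.int64(192), np.float64(88.0), np.float64(95.0))(88, np.int64(241), np.int64(195), np.float64(69.0), np.float64(27.0))(80, np.int64(242), np.int64(198), np.float64(79.0), np.float64(71.0))(72, np.int64(242), np.int64(201), np.float64(98.0), np.float64(68.0))(64, np.int64(242), np.int64(204), np.float64(109.0), np.float64(69.0))(56, np.int64(243), np.int64(207), np.float64(101.0), np.float64(65.0))(48, np.int64(243), np.int64(210), np.float64(105.0), np.float64(74.0))(40, np.int64(243), np
[... 2911 characters left out ...]
6.0))(72, np.int64(323), np.int64(257), np.float64(56.0), np.float64(51.0))(64, np.int64(323), np.int64(260), np.float64(19.0), np.float64(50.0))(56, np.int64(323), np.int64(263), np.float64(60.0), np.float64(55.0))(48, np.int64(323), np.int64(265), np.float64(65.0), np.float64(59.0))(40, np.int64(323), np.int64(268), np.float64(71.0), np.float64(56.0))(32, np.int64(323), np.int64(271), np.float64(69.0), np.float64(56.0))(24, np.int64(323), np.int64(273), np.float64(73.0), np.float64(54.0))(16, np.int64(323), np.int64(276), np.float64(70.0), np.float64(32.0))
mortar 0
spoon 121
stopper 0
dark 24 [305.66666667 181.66666667] [ 512.4 -148.6  164. ]
dark 50 [315.5  198.64] [ 529.4 -146.7  164. ]
```

```bash
python3 -c "
from cell import env
print(env.job_done(), env.state()['t'])"
```

```text
the job is handed in; nothing more can be done
the job is handed in; nothing more can be done
```

I took the pen from its dock and rested its tip on the tall, square-lidded and wide-lidded vials' dots in that order. Each touch lasted at least 0.7 s at about 1.5–2 N. Then I put the stem through the eyelet, let the collar settle on the ring, opened the gripper and backed about 165 mm straight up. The job was handed in at about 21 s of the 58 s allowed.

**Last checks that agreed:**
- The image differences in the scene view show the pen upright, with its handle and collar above the ring and its stem below it. The wrist view puts the pen's top at (529.4, -146.7), within about 1 mm of the eyelet's axis.
- All three dots in the scene view are within 0.1 px of where they started. The mortar, spoon and stopper show no change there.
- The force on the tool was near zero after release.

**Checks that disagreed:** in the side view the spoon region and the tall and wide dots did change. The raised gripper and the parked pen lie in front of them there, and the scene view shows no movement, so I take this as occlusion.

**Not seen directly:** the final check is numerical only, because the picture viewer's limit was reached before the last image. Also, seating the collar briefly put about 10 N on the eyelet, well under the 40 N limit.

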